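# Load the tester and click its selector round

### The job

Take the orange module out of its carrier and set it fully down, upright, in the nest on the tester, without dropping it. Then turn the tester's selector clockwise to its fourth click from the stop (the yellow dot), never running past it, and leave it resting in that click. Leave the blue module and everything else on the bench where it is.

Things in the scene. Friction and masses are not known exactly. Their poses are not given: they have to be found in the camera images.
- tester: Grey box-shaped tester fixed to the bench, 150 mm (its x) by 260 mm (its y), deck 45 mm high, lying at any yaw within 15 degrees of square. Origin: centre of its underside, z up. On the deck: the nest at its y = -60 mm and the selector at its y = +70 mm.
- nest (a point): Centre of the nest floor, 45 mm above the bench; axes as the tester's. An open bay 70 mm long (x), 36 mm wide (y) between two black end posts 14 mm thick, 40 mm wide and 52 mm tall, taller than the module; the long sides have only lips 4 mm thick, 5 mm high. A module goes in only if held by its long sides (fingers closing along y), either way round.
- selector_grip (a point): On the selector's upright axis, halfway up its grey grip bar: 71 mm above the bench. Bar 44 mm long, 12 mm thick, 30 mm tall (56 to 86 mm above the bench) over a 48 mm skirt. The point's y axis points along the bar to the end with the white pointer line. On the deck, 42 mm out: white dot at click 0 (stop), yellow dot at click 4, white ticks at 1-3 and 5-7.
- selector (a joint): Selector angle, rad, growing clockwise seen from above: 0 at the counter-clockwise stop (pointer along the tester's +y), 0.5236 (30 degrees) a click, click 4 at 2.094, the far stop at 3.665 (click 7). It starts somewhere from click 0 to 2. Let go, a sprung detent pulls it into the nearest click (it can hang if let go within 5 degrees of halfway between two). Pushing it out of a click takes about 0.15 N m.
- orange_module: Orange plug-in module with a black foot and thin black stripes on top: a block 60 mm long (its x), 28 mm wide (its y), 40 mm tall, about 0.11 kg. Origin: centre of its underside, z up. It starts upright in one of two alike carriers.
- carrier_a: Aluminium carrier holding the orange module, fixed: a U channel 40 mm long (x), 48 mm wide (y), floor 6 mm thick, walls 8 mm thick and 46 mm high, level with the module's top: it cannot be held by its long sides here, but its ends stick out 10 mm and can be pinched from above. The mat about 0.42 m ahead of the robot is free for changing the hold. Origin: centre of its underside.
- blue_module: The same module in blue, to be left alone in the other carrier. Origin: centre of its underside.
- carrier_b: The blue module's carrier, the same as carrier_a. Which carrier stands farther to the robot's right differs each time.
- flux_bottle: White flux bottle with a pointed tip, 40 mm across, 130 mm tall, standing behind the tester; leave alone. Origin: centre of its underside.
- solder_reel: Blue and steel solder reel standing flat, 60 mm across, 44 mm tall; leave alone. Origin: centre of its underside.
- screwdriver: Screwdriver with a red handle, 160 mm long along its x, lying left of the tester; leave alone. Origin: underside, middle.
- tweezers: Steel tweezers, 120 mm long along their x, 8 mm tall, lying near the right front; leave alone. Origin: underside, middle.
Mind the look-alikes: they are no part of the job. What is meant by the orange_module is not pink or turquoise, and is the larger of those in its own colour.

How it is judged:
On the way, in this order (a step that is already met when the one before it is completed fails the run):
1. the orange module stands fully down in the nest, let go (horizontal distance between orange_module and nest below 0.007 m and z of orange_module in the frame of nest between -0.003 and 0.003 m and angle between orange_module's own z axis and vertical below 0.08 rad and angle between the x axis of orange_module and the x axis of nest, either way round below 0.2 rad and contact force between the fingers and orange_module below 0.2 N and linear speed of orange_module below 0.02 m/s), for 0.2 s.
2. the selector stands in click 4 (value of joint selector between 1.9644 and 2.2244 rad), for 0.2 s.
At the end, for the whole second after the job is handed in: The orange module stands at rest, upright, on the nest floor (within 3 mm in height, 7 mm of its centre, 0.2 rad of its axis), and the selector rests in click 4 (2.094 rad, within 0.13) (all of step 2 and horizontal distance between orange_module and nest below 0.007 m and z of orange_module in the frame of nest between -0.003 and 0.003 m and angle between orange_module's own z axis and vertical below 0.08 rad and angle between the x axis of orange_module and the x axis of nest, either way round below 0.2 rad and velocity of joint selector between -0.05 and 0.05 rad/s and linear speed of orange_module below 0.02 m/s); the robot touches nothing.
It fails at once if the selector runs past click 4 (beyond half a click more) (value of joint selector above 2.3562 rad).
It fails at once if the orange module is dropped (falls faster than 0.4 m/s out of the fingers, a fall of about 8 mm) (linear speed of orange_module above 0.4 m/s and contact force between the fingers and orange_module below 0.2 N).
It fails at once if the blue module or another loose thing on the bench is moved more than 25 mm (distance of any of blue_module, flux_bottle, solder_reel, screwdriver, tweezers from where it was at the start of the episode above 0.025 m).
It also fails if it takes over 69 s, if anything falls off the work surface, if the arm or the gripper's body presses on something with over 40 N, if the wrist force passes 120 N, or if a joint passes its speed limit or range.

### The arm

A 6-joint arm with a two-finger parallel gripper is mounted at the origin on the work surface. World frame = base frame: x ahead of the robot, y to its left, z up, the work surface at z = 0. Lengths are in m, angles in rad, forces in N, time in s.
With the tool pointing down it reaches from about 0.225 to 0.875 m from the base axis. Payload 3.4 kg.
Tool frame: the origin (TCP) lies on the centre line of the jaws, within the pads' length; the fingertips stand 8 mm ahead of it and the grasp point (between the pads) lies 11 mm behind it (robot.nose_length is the distance from the TCP to the fingertips, in m); z points along the fingers, y is the line along which they close (so a half turn about z gives the same grasp; the last joint's range is limited). The gripper opens to 85 mm and grips with 20 to 120 N. Pads are 22 mm wide; open, the fingers measure 114 mm over their backs; the gripper's body (76 mm by 85 mm) begins 54 mm behind the grasp point. The pads swing forward as they close: fully open they stand 13 mm farther back than shut.
Start: joints at [-1.338, 0.276, 1.505, -0, 1.361, -0.121], TCP at [0.199, -0.539, 0.239] pointing down, gripper open.
Joint ranges: [-2.89, 2.89], [-0.75, 2.08], [0.22, 2.7], [-1.18, 4.32], [0.11, 2.71], [-2.7, 2.7]. Speed limits (rad/s): [2.57, 2.57, 3.14, 3.14, 3.14, 3.14].

### API

Orientations are given as a unit quaternion [x, y, z, w].
In Python, from bench import robot, eyes, order, finder gives the robot as it stands.
- The arm moves only by the tool send_rows, never from a script. Its argument "series" is a list of rows, each a list of 2 entries, a list of its own where there are three numbers: the shift along the tool's x, y, z in mm, then the turn about the tool's z in rad. In form: [[[x, y, z], twist], ...]. A call has 1 to 20 rows; each row is the pose to reach, as a shift and turn from the pose commanded when the call began, along the tool's axes at that moment; what a row does not reach only later rows make up. A row lasts 1/8 s, in which the tool goes at most 62.5 mm and 10.7 degrees, less where a joint would pass 70% of its speed; a pose out of reach is approached as far as the arm can. A call with a gripper value outside its range is refused whole. "fingers" is the gripper command: -1 is fully open, 1 is shut, values between are in proportion, set as the call begins (left out, the last holds). The fingers move at their own pace and stop on an object; "newtons" is the grip in N (left out, the last holds). Time passes only in rows, so rows that repeat a pose let the fingers close. It gives the time, the measured TCP pose, the force, the opening and the grip force at its end, in the units of the state.
- robot.sense(): the state, without advancing time (a new reading comes with each control period).
- eyes.read_camera(name): name is "side" or "top"; returns a dict with "frame" (400x640x3 uint8, red, green, blue), "intrinsics" (3x3 intrinsics, pixels), "D" ([k1, k2, p1, p2, k3] as OpenCV has them; the pictures are not rectified), "cam_to_world" (4x4, takes a point from camera to world coordinates). Camera axes: x right, y down, z forward; pixel columns grow to the right and rows downward; lengths in m; the calibration is good to about 2 mm. A picture is of the moment at which its call begins. There is no depth.
- order.hand_in(): hands the job in; it is judged then, once.
Trained networks look in a picture, given as the dict that the camera call returned (one of the last four; its "shot" number tells which), for a name from the list of things; names that differ only in an ending like _2 or _b are one class to them, and where a whole thing is asked for, a point or a joint stands for the part that bears it (a point fixed in the world has none). Each returns a list of dicts, best first, with "confidence" (0 to 1); they miss things now and then, are a little off and sometimes report something else, mostly with a low value. They report only what shows in the picture. A call takes as long as a camera call. They do not tell look-alikes from the thing itself.
- finder.search_frame(target, picture): "centre" ([column, row] in pixels, amid what is visible of it).
The state is a dict: "t": time; "joint_pos": joint angles; "dq": joint speeds; "tau": joint torques, N m; "tcp_pos": TCP position; "ee_rot": TCP orientation; "force": force on the tool from outside, world axes, zero at the start; "moment": the same for the moment, N m; "gripper_width": opening from 0.0 (shut) to 1.0 (fully open); "finger_force": force on a finger pad.
Only numpy, scipy, OpenCV 4.12 (cv2) and the standard library are available. Lean on these libraries where they do the work, as an engineer would, in place of code of your own. Each camera call takes 0.05 s, during which the arm holds its last target. There are 200 camera calls.

## Working session

There is one attempt and no reset: what is moved stays moved. The work goes in short steps, Python scripts to look and compute and a tool call to move; the robot and the scene stay as the last step left them, time stands still between calls to the robot, and variables do not carry over. Pictures are saved under pics/ and viewed, at most 10 in all, crops included, and the job is handed in when it is done.

Besides the shell and the picture viewer there is one more tool, called in YAML: its name, and indented under it one key for each argument. send_rows: Moves the arm, as the interface text tells. Its arguments: {"type":"object","properties":{"series":{"type":"array","items":{"type":"array"}},"fingers":{"type":"number"},"newtons":{"type":"number"}},"required":["series"]}

```bash
mkdir -p pics; cat > h.py <<'E'
import numpy as np, cv2
from bench import robot, eyes, order, finder
def pix(p,P):
    T=np.linalg.inv(np.array(p["cam_to_world"])); P=np.atleast_2d(P).astype(float)
    r,_=cv2.Rodrigues(T[:3,:3])
    return cv2.projectPoints(P,r,T[:3,3],np.array(p["intrinsics"],float),np.array(p["D"],float))[0][:,0]
def world(p,uv,z):
    u=cv2.undistortPoints(np.array(uv,float).reshape(-1,1,2),np.array(p["intrinsics"],float),np.array(p["D"],float))[:,0]
    T=np.array(p["cam_to_world"]); d=np.c_[u,np.ones(len(u))]@T[:3,:3].T; o=T[:3,3]
    return o+d*((z-o[2])/d[:,2])[:,None]
def save(p,n,box=None,s=1):
    f=np.array(p["frame"])[:,:,::-1]
    if box: f=f[box[1]:box[3],box[0]:box[2]]
    cv2.imwrite("pics/"+n,cv2.resize(f,None,fx=s,fy=s,interpolation=cv2.INTER_CUBIC))
E
python3 - <<'E'
from h import *
import pickle
for n in("top","side"):
    p=eyes.read_camera(n); save(p,n+"0.png",s=1.25); pickle.dump(p,open(n+".pkl","wb"))
    print(n,np.array(p["cam_to_world"]).round(3).tolist(),np.array(p["intrinsics"]).round(1).tolist())
    for t in("orange_module","blue_module","tester","selector_grip","carrier_a","flux_bottle","solder_reel","screwdriver","tweezers"):
        print(t,[(np.round(d["centre"]).tolist(),round(d["confidence"],2)) for d in finder.search_frame(t,p)])
s=robot.sense();print(s["t"],s["tcp_pos"],s["ee_rot"])
E
```

```text
top [[-0.022, -0.989, 0.149, 0.402], [-0.999, 0.026, 0.023, -0.015], [-0.026, -0.148, -0.989, 1.279], [0.0, 0.0, 0.0, 1.0]] [[425.3, 0.0, 317.1], [0.0, 425.3, 198.7], [0.0, 0.0, 1.0]]
orange_module [([461.0, 203.0], 0.53), ([412.0, 193.0], 0.52), ([434.0, 216.0], 0.5)]
blue_module [([379.0, 233.0], 0.51)]
tester [([277.0, 201.0], 0.69)]
selector_grip [([256.0, 199.0], 0.47)]
carrier_a [([421.0, 224.0], 0.51), ([374.0, 235.0], 0.41)]
flux_bottle [([353.0, 134.0], 0.51)]
solder_reel [([415.0, 150.0], 0.9)]
screwdriver [([186.0, 255.0], 0.55)]
tweezers []
side [[0.981, -0.151, 0.123, 0.429], [-0.195, -0.76, 0.619, -0.738], [0.0, -0.632, -0.775, 0.979], [0.0, 0.0, 0.0, 1.0]] [[447.8, 0.0, 309.7], [0.0, 447.8, 197.0], [0.0, 0.0, 1.0]]
orange_module [([308.0, 315.0], 0.87), ([265.0, 310.0], 0.73), ([348.0, 358.0], 0.61), ([346.0, 288.0], 0.51)]
blue_module [([291.0, 260.0], 0.74)]
tester [([308.0, 174.0], 0.89), ([287.0, 269.0], 0.62)]
selector_grip [([305.0, 144.0], 0.44)]
carrier_a [([312.0, 324.0], 0.57), ([284.0, 271.0], 0.53)]
flux_bottle [([398.0, 216.0], 0.89)]
solder_reel [([396.0, 285.0], 0.75)]
screwdriver [([239.0, 119.0], 0.5)]
tweezers [([254.0, 377.0], 0.55)]
1.0 [ 0.19921423 -0.53940748  0.23933372] [ 9.84394686e-01  1.75974714e-01 -3.89111728e-06  4.14331364e-05]
```

View pics/top0.png

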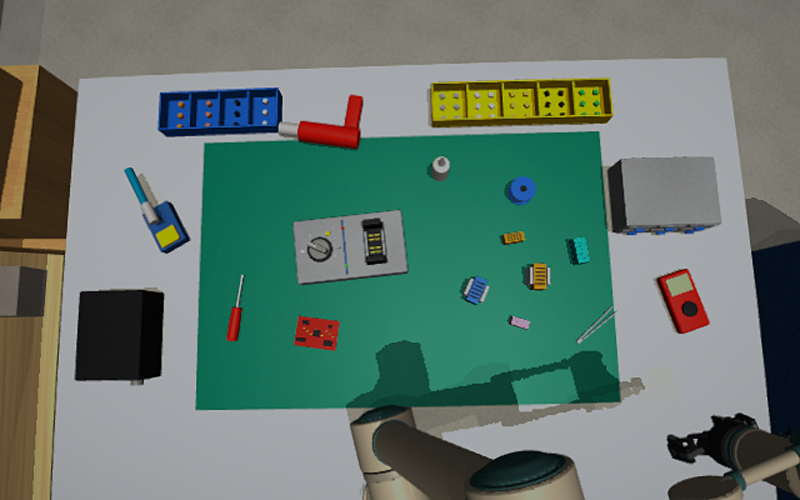

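View pics/side0.png

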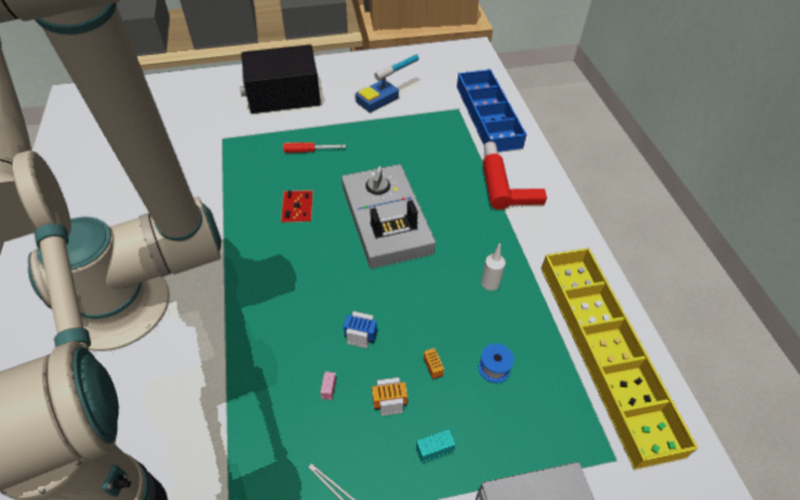

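Orange candidates in the top view (640-scale): (431,221), larger and in a carrier; (410,190), small and loose. Pink (415,258) and turquoise (463,200) are other colours. The one at (431,221) fits. I'll confirm it in an enlarged crop.

```bash
python3 - <<'E'
from h import *
import pickle
t=pickle.load(open("top.pkl","rb"));s=pickle.load(open("side.pkl","rb"))
def crop(p,b,w,h): return cv2.resize(np.array(p["frame"])[b[1]:b[3],b[0]:b[2],::-1],(w,h),interpolation=cv2.INTER_CUBIC)
a=np.hstack([crop(t,(230,160,330,235),400,300),crop(t,(360,175,460,250),400,300)])
b=np.hstack([crop(s,(265,125,365,200),400,300),crop(s,(265,245,365,345),400,300)])
cv2.imwrite("pics/m.png",np.vstack([a,b]))
for p,n,b in((t,"top",(400,180,450,240)),(s,"side",(280,290,335,345))):
    f=np.array(p["frame"]);hsv=cv2.cvtColor(f,cv2.COLOR_RGB2HSV)
    m=cv2.inRange(hsv,(8,130,90),(24,255,255)); q=np.zeros_like(m); q[b[1]:b[3],b[0]:b[2]]=m[b[1]:b[3],b[0]:b[2]]
    q=cv2.morphologyEx(q,cv2.MORPH_CLOSE,np.ones((5,5)))
    k,l,st,c=cv2.connectedComponentsWithStats(q); 
    for i in range(1,k):
        if st[i,4]<30: continue
        ys,xs=np.where(l==i); W=world(p,np.c_[xs,ys],.046)[:,:2]
        r=cv2.minAreaRect((W*1000).astype(np.float32)); print(n,st[i],r)
E
```

```text
top [403 185  16  10 118] ((606.818359375, -262.1022644042969), (22.361143112182617, 45.031673431396484), 8.063654899597168)
top [427 211  10  20 200] ((514.9049682617188, -317.2878112792969), (26.13579750061035, 56.172176361083984), 86.58828735351562)
side [298 306  28  21 363] ((515.6179809570312, -325.2419738769531), (40.559967041015625, 60.34263229370117), 86.8873291015625)
```

View pics/m.png

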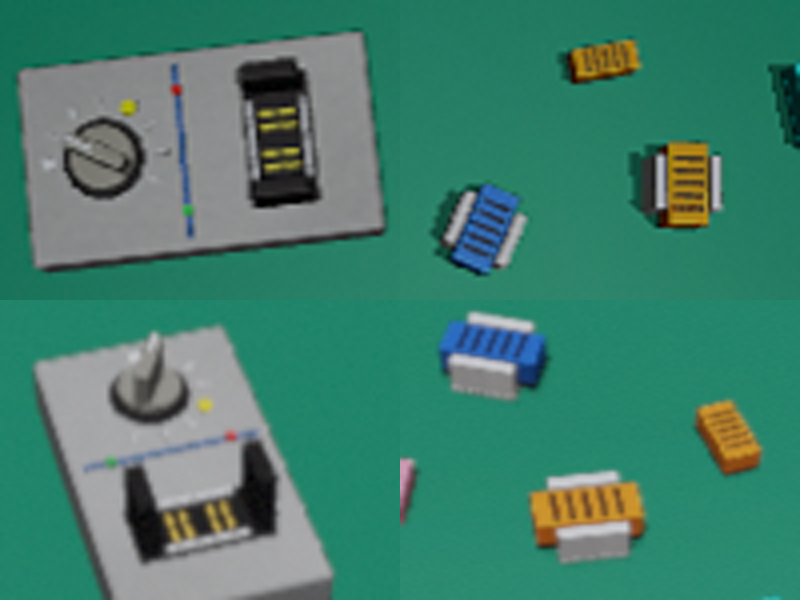

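The crop confirms the orange module in its carrier at top (431,221): it is larger than the loose orange piece at (410,190). The selector pointer stands about 31° clockwise of the white dot, which is click 1. Next I refine the poses with silhouette fits in both views.

```bash
cat > fit.py <<'E'
from h import *
from scipy.optimize import minimize
S=4
def box(lx,ly,z0,z1): return np.array([[a*lx/2,b*ly/2,z] for a in(-1,1) for b in(-1,1) for z in(z0,z1)])
def nongreen(p,win):
    f=np.array(p["frame"])[win[1]:win[3],win[0]:win[2]].astype(np.float32)
    f=cv2.resize(f,None,fx=S,fy=S,interpolation=cv2.INTER_LINEAR)
    return ((f[...,1]-f[...,0])<0.28*f[...,1]).astype(np.uint8) | ((f[...,2]>f[...,1]*1.05).astype(np.uint8))
def raster(p,win,boxes,q):
    c,s=np.cos(q[2]),np.sin(q[2]); R=np.array([[c,-s,0],[s,c,0],[0,0,1]])
    m=np.zeros(((win[3]-win[1])*S,(win[2]-win[0])*S),np.uint8)
    for b in boxes:
        u=(pix(p,b@R.T+[q[0],q[1],0])-[win[0],win[1]]+.5)*S-.5
        cv2.fillConvexPoly(m,cv2.convexHull((u*16).round().astype(np.int32)),1,shift=4)
    return m
def fit(views,boxes,q0):
    ms=[(p,w,nongreen(p,w)) for p,w in views]
    f=lambda q:sum((raster(p,w,boxes,q)!=m).sum()/m.sum() for p,w,m in ms)
    sim=np.array([q0]+[np.array(q0)+d for d in np.diag([.01,.01,.08])])
    r=minimize(f,q0,method="Nelder-Mead",options=dict(initial_simplex=sim,xatol=1e-4,fatol=1e-5))
    return r.x,r.fun,ms
E
python3 - <<'E'
from fit import *
import pickle
t=pickle.load(open("top.pkl","rb"));s=pickle.load(open("side.pkl","rb"))
print("deck centre",world(t,[[280,198]],.045))
T0=world(t,[[280,198]],.045)[0]
V=[(t,(228,158,335,235)),(s,(265,122,360,220))]; C=[(t,(415,203,446,240)),(s,(290,296,336,340))]
out=[]
for name,v,b,q0 in(("tester",V,[box(.15,.26,0,.045)],[T0[0],T0[1],-.1]),("mod",C,[box(.04,.048,0,.046),box(.06,.028,.006,.046)],[.515,-.318,-.055])):
    for sub in(v,v[:1],v[1:]):
        q,e,ms=fit(sub,b,q0); print(name,q.round(4),round(e,4))
    q,e,ms=fit(v,b,q0)
    for p,w,m in ms:
        r=raster(p,w,b,q); im=np.dstack([m*255,r*255,0*m]); out.append(cv2.resize(im,(390,290)))
cv2.imwrite("pics/fit.png",np.vstack([np.hstack(out[:2]),np.hstack(out[2:])]))
E
```

```text
deck centre [[0.59244115 0.12199584 0.045     ]]
tester [0.5982 0.1251 0.0843] 0.0863
tester [0.5971 0.1241 0.0765] 0.0366
tester [0.5981 0.1275 0.0695] 0.0431
mod [ 0.5162 -0.3178 -0.0569] 0.1026
mod [ 0.5156 -0.3185 -0.0568] 0.0553
mod [ 0.5169 -0.3175 -0.0427] 0.0297
```

View pics/fit.png

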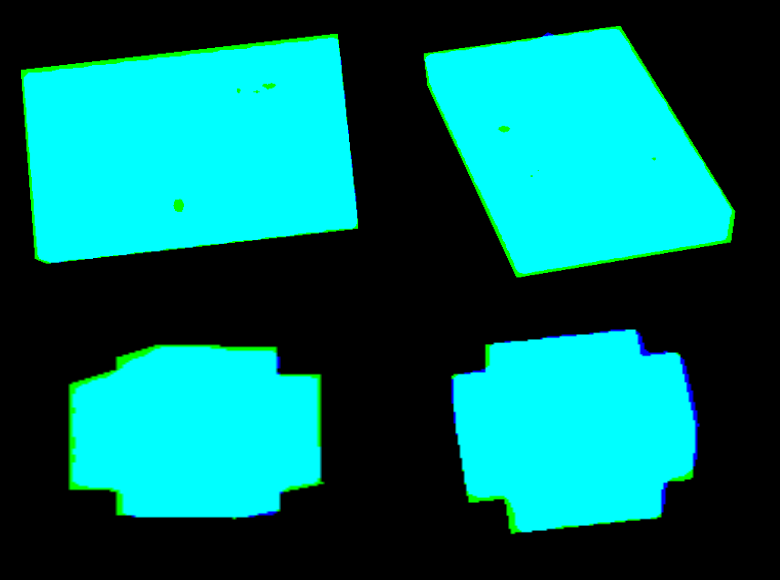

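```bash
cat > go.py <<'E'
import sys; from h import *
from scipy.spatial.transform import Rotation as Ro
x,y,z,a=map(float,sys.argv[1:5]); s=robot.sense(); R=Ro.from_quat(s["ee_rot"]).as_matrix()
d=R.T@(np.array([x,y,z])-s["tcp_pos"]); cur=np.arctan2(R[1,0],R[0,0])
print("t",round(s["t"],2),"shift mm",(d*1000).round(1),"twist",round((cur-a+np.pi)%(2*np.pi)-np.pi,3),"cur xang",round(cur,3),"q6",round(s["joint_pos"][5],2),"F",np.round(s["force"],1),"tilt",R[2,2].round(4))
E
python3 go.py .516 -.318 .13 1.516
```

```text
t 1.0 shift mm [373.9 -98.  109.3] twist -1.162 cur xang 0.354 q6 -0.12 F [ 0.2 -0.4 -0. ] tilt -1.0
```

send_rows:
  series:
    - [[374,-98,109],-1.162]
    - [[374,-98,109],-1.162]
    - [[374,-98,109],-1.162]
    - [[374,-98,109],-1.162]
    - [[374,-98,109],-1.162]
    - [[374,-98,109],-1.162]
    - [[374,-98,109],-1.162]
    - [[374,-98,109],-1.162]
    - [[374,-98,109],-1.162]
    - [[374,-98,109],-1.162]
    - [[374,-98,109],-1.162]
  fingers: -1
  newtons: 40

```text
t: 2.38
tcp_pos: [0.5155, -0.3188, 0.1308]
ee_rot: [0.727, 0.687, -0.0, 0.0]
force: [0.8, -1.1, 0.3]
gripper_width: 0.999
finger_force: 0.0
```

```bash
python3 go.py .516 -.318 .019 1.516; python3 - <<'E'
from h import *
t=eyes.read_camera("top");s=eyes.read_camera("side")
def crop(p,b): return cv2.resize(np.array(p["frame"])[b[1]:b[3],b[0]:b[2],::-1],(400,300),interpolation=cv2.INTER_CUBIC)
cv2.imwrite("pics/a.png",np.hstack([crop(t,(370,175,490,265)),crop(s,(235,240,375,345))]))
E
```

```text
t 2.38 shift mm [  0.9   0.4 111.8] twist -0.002 cur xang 1.514 q6 -0.61 F [ 0.8 -1.1  0.3] tilt -1.0
```

View pics/a.png

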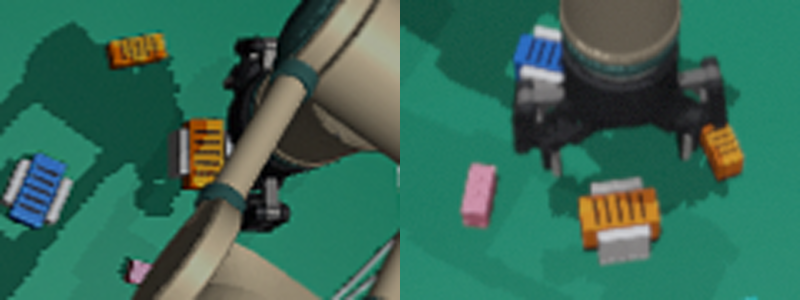

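Both views show the open fingers straddling the module along its length. I'll descend.

send_rows:
  series:
    - [[1,0,30],0]
    - [[1,0,60],0]
    - [[1,0,80],0]
    - [[1,0,92],0]
    - [[1,0,102],0]
    - [[1,0,110],0]
    - [[1,0,110],0]
    - [[1,0,110],0]

```text
t: 3.48
tcp_pos: [0.5165, -0.3172, 0.0208]
ee_rot: [0.726, 0.687, 0.0, 0.001]
force: [0.1, -0.4, -0.3]
gripper_width: 0.999
finger_force: 0.0
```

send_rows:
  series:
    - [[0,0,0],0]
    - [[0,0,0],0]
    - [[0,0,0],0]
    - [[0,0,0],0]
    - [[0,0,0],0]
    - [[0,0,0],0]
    - [[0,0,0],0]
    - [[0,0,0],0]
  fingers: 1
  newtons: 40

```text
t: 4.47
tcp_pos: [0.5166, -0.3173, 0.021]
ee_rot: [0.726, 0.687, 0.0, 0.001]
force: [0.3, -0.3, 5.1]
gripper_width: 0.696
finger_force: 44.5
```

send_rows:
  series:
    - [[0,0,-6],0]
    - [[0,0,-18],0]
    - [[0,0,-34],0]
    - [[0,0,-54],0]
    - [[0,0,-75],0]
    - [[0,0,-95],0]
    - [[0,0,-110],0]
    - [[0,0,-110],0]
    - [[0,0,-110],0]

```text
t: 5.6
tcp_pos: [0.5157, -0.3166, 0.1298]
ee_rot: [0.726, 0.687, -0.0, -0.001]
force: [0.1, 0.2, -0.8]
gripper_width: 0.696
finger_force: 43.9
```

```bash
python3 go.py .42 0 .131 1.648
```

```text
t 5.6 shift mm [ 310.8 -113.    -0.9] twist -0.132 cur xang 1.516 q6 -0.61 F [ 0.1  0.2 -0.8] tilt -1.0
```

send_rows:
  series:
    - [[15,-5,0],0]
    - [[45,-16,0],0]
    - [[85,-31,0],-0.03]
    - [[130,-47,0],-0.06]
    - [[175,-64,0],-0.09]
    - [[220,-80,0],-0.12]
    - [[260,-95,0],-0.132]
    - [[290,-105,0],-0.132]
    - [[306,-111,0],-0.132]
    - [[311,-113,0],-0.132]
    - [[311,-113,0],-0.132]
    - [[311,-113,0],-0.132]

```text
t: 7.1
tcp_pos: [0.421, -0.001, 0.1303]
ee_rot: [0.68, 0.734, -0.0, 0.0]
force: [-0.0, 0.3, -1.9]
gripper_width: 0.692
finger_force: 43.9
```

```bash
python3 go.py .42 0 .016 1.648;python3 - <<'E'
from h import *
s=eyes.read_camera("side")
cv2.imwrite("pics/b.png",cv2.resize(np.array(s["frame"])[130:330,100:400,::-1],None,fx=2,fy=2))
E
```

```text
t 7.1 shift mm [  1.1  -0.9 114.3] twist -0.001 cur xang 1.647 q6 -0.24 F [-0.   0.3 -1.9] tilt -1.0
```

View pics/b.png

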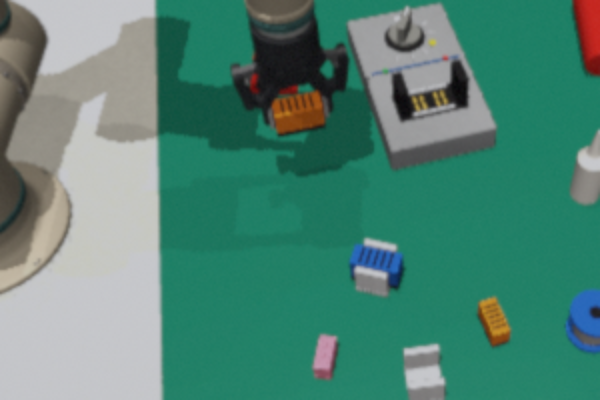

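The module is held level and upright at crop (298,113), over clear mat. I'll lower it.

send_rows:
  series:
    - [[1,-1,15],0]
    - [[1,-1,40],0]
    - [[1,-1,65],0]
    - [[1,-1,85],0]
    - [[1,-1,98],0]
    - [[1,-1,106],0]
    - [[1,-1,110],0]
    - [[1,-1,112],0]
    - [[1,-1,114],0]
    - [[1,-1,115],0]
    - [[1,-1,115],0]
    - [[1,-1,115],0]

```text
t: 8.65
tcp_pos: [0.4194, 0.0007, 0.0154]
ee_rot: [0.679, 0.734, 0.0, 0.0]
force: [-0.3, 0.7, -2.0]
gripper_width: 0.694
finger_force: 43.9
```

send_rows:
  series:
    - [[0,0,0.5],0]
    - [[0,0,1],0]
    - [[0,0,1],0]
    - [[0,0,1],0]

```text
t: 9.15
tcp_pos: [0.4195, 0.0007, 0.0149]
ee_rot: [0.679, 0.734, 0.0, 0.0]
force: [-1.5, 0.3, 6.6]
gripper_width: 0.695
finger_force: 44.8
```

send_rows:
  series:
    - [[0,0,0],0]
    - [[0,0,0],0]
    - [[0,0,0],0]
    - [[0,0,0],0]
    - [[0,0,0],0]
  fingers: -1

```text
t: 9.78
tcp_pos: [0.4193, 0.0007, 0.0142]
ee_rot: [0.679, 0.734, -0.0, -0.0]
force: [-1.0, -0.6, 0.3]
gripper_width: 0.999
finger_force: 0.0
```

send_rows:
  series:
    - [[0,0,-20],0]
    - [[0,0,-50],0]
    - [[0,0,-80],0]
    - [[0,0,-90],0]
    - [[0,0,-90],0.18]
    - [[0,0,-90],0.36]
    - [[0,0,-90],0.54]
    - [[0,0,-90],0.72]
    - [[0,0,-90],0.9]
    - [[0,0,-90],1.08]
    - [[0,0,-90],1.26]
    - [[0,0,-90],1.44]
    - [[0,0,-90],1.571]
    - [[0,0,-90],1.571]

```text
t: 11.52
tcp_pos: [0.4187, 0.0008, 0.1035]
ee_rot: [0.999, 0.039, -0.001, -0.0]
force: [0.1, 1.0, 0.6]
gripper_width: 0.999
finger_force: 0.0
```

```bash
python3 - <<'E'
from fit import *
t=eyes.read_camera("top");s=eyes.read_camera("side")
o=[]
for p in(t,s):
    u=pix(p,[[.42,0,.02]])[0].round().astype(int); print(u)
    o.append(cv2.resize(np.array(p["frame"])[u[1]-40:u[1]+40,u[0]-50:u[0]+50,::-1],(400,320)))
    f=np.array(p["frame"]);m=cv2.inRange(cv2.cvtColor(f,cv2.COLOR_RGB2HSV),(8,130,60),(24,255,255)); q=np.zeros_like(m); q[u[1]-25:u[1]+25,u[0]-25:u[0]+25]=m[u[1]-25:u[1]+25,u[0]-25:u[0]+25]
    q=cv2.morphologyEx(q,cv2.MORPH_CLOSE,np.ones((5,5))); ys,xs=np.where(q>0)
    if len(xs)>20: print(len(xs),cv2.minAreaRect((world(p,np.c_[xs,ys],.04)[:,:2]*1000).astype(np.float32)))
cv2.imwrite("pics/c.png",np.hstack(o))
E
python3 go.py .4195 .0007 .021 .077
```

```text
[323 256]
[253 214]
347 ((421.237060546875, -13.03465461730957), (60.024200439453125, 52.39790725708008), 4.429734230041504)
t 11.62 shift mm [ 0.6  0.1 82.8] twist 0.002 cur xang 0.079 q6 1.33 F [-0.3  0.1  0.6] tilt -1.0
```

View pics/c.png

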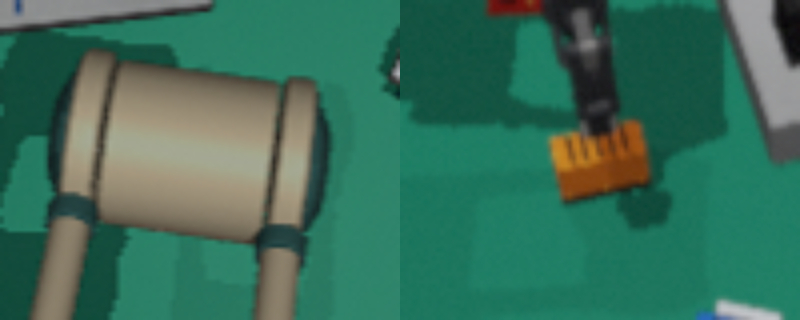

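The module stands upright on the mat at yaw 4.4°, and the gripper is turned across it. I'll grip it by its long sides.

send_rows:
  series:
    - [[1,0,30],0]
    - [[1,0,58],0]
    - [[1,0,74],0]
    - [[1,0,84],0]
    - [[1,0,84],0]
    - [[1,0,84],0]

```text
t: 12.38
tcp_pos: [0.4209, 0.0007, 0.0207]
ee_rot: [0.999, 0.039, 0.001, 0.0]
force: [0.9, 0.5, 0.5]
gripper_width: 0.997
finger_force: 0.0
```

send_rows:
  series:
    - [[0,0,0],0]
    - [[0,0,0],0]
    - [[0,0,0],0]
    - [[0,0,0],0]
    - [[0,0,0],0]
    - [[0,0,0],0]
    - [[0,0,0],0]
    - [[0,0,0],0]
    - [[0,0,0],0]
  fingers: 1

```text
t: 13.5
tcp_pos: [0.4206, 0.0007, 0.0206]
ee_rot: [0.999, 0.038, 0.0, 0.0]
force: [-1.0, 0.4, 5.0]
gripper_width: 0.321
finger_force: 40.5
```

send_rows:
  series:
    - [[0,0,-5],0]
    - [[0,0,-18],0]
    - [[0,0,-40],0]
    - [[0,0,-70],0]
    - [[0,0,-100],0]
    - [[0,0,-125],0]
    - [[0,0,-140],0]
    - [[0,0,-140],0]
    - [[0,0,-140],0]

```text
t: 14.62
tcp_pos: [0.4196, 0.001, 0.1595]
ee_rot: [0.999, 0.038, -0.001, -0.0]
force: [-0.0, 0.0, -1.5]
gripper_width: 0.321
finger_force: 39.7
```

```bash
python3 go.py .6025 .0665 .16 .077; python3 - <<'E'
from h import *
s=eyes.read_camera("side")
u=pix(s,[[.42,0,.14]])[0].round().astype(int)
f=np.array(s["frame"]);m=cv2.inRange(cv2.cvtColor(f,cv2.COLOR_RGB2HSV),(8,130,60),(24,255,255));m[u[1]+40:]=0
m[:u[1]-40]=0;m[:,:u[0]-45]=0;m[:,u[0]+45:]=0
ys,xs=np.where(m>0); z=robot.sense()["tcp_pos"][2]
print(len(xs),xs.min(),xs.max(),ys.min(),ys.max())
for e in(.0,.001,.002): 
  b=np.array([[a*.03,c*.014,zz] for a in(-1,1) for c in(-1,1) for zz in(z-.019,z+.021)]);c_,s_=np.cos(.077),np.sin(.077)
  q=pix(s,np.c_[b[:,0]*c_-b[:,1]*s_+.4195+e,b[:,0]*s_+b[:,1]*c_+.0007,b[:,2]]);print(e,q.min(0),q.max(0))
E
```

```text
t 14.62 shift mm [187.4 -51.3  -0.8] twist -0.0 cur xang 0.077 q6 1.33 F [-0.   0.  -1.5] tilt -1.0
266 232 259 166 189
0.0 [232.36367753 167.33287952] [260.5458162  191.48131124]
0.001 [232.77894685 167.27405883] [260.94909378 191.42002658]
0.002 [233.19412614 167.21525182] [261.35228415 191.35875541]
```

send_rows:
  series:
    - [[10,-3,0],0]
    - [[30,-8,0],0]
    - [[60,-16,0],0]
    - [[90,-25,0],0]
    - [[120,-33,0],0]
    - [[150,-41,0],0]
    - [[172,-47,0],0]
    - [[184,-50,0],0]
    - [[188,-51.5,0],0]
    - [[188,-51.5,0],0]
    - [[188,-51.5,0],0]

```text
t: 16.05
tcp_pos: [0.6031, 0.0664, 0.1604]
ee_rot: [0.999, 0.038, -0.0, 0.0]
force: [-0.6, 0.3, -1.9]
gripper_width: 0.321
finger_force: 39.7
```

send_rows:
  series:
    - [[0,0,15],0]
    - [[0,0,30],0]
    - [[0,0,36],0]
    - [[0,0,36],0]

```text
t: 16.55
tcp_pos: [0.6033, 0.0665, 0.1232]
ee_rot: [0.999, 0.038, -0.001, 0.0]
force: [0.3, 0.3, -1.7]
gripper_width: 0.324
finger_force: 39.7
```

```bash
python3 go.py .6038 .0665 .068 .077; python3 - <<'E'
from h import *
t=eyes.read_camera("top");s=eyes.read_camera("side");o=[]
for p in(t,s):
    u=pix(p,[[.6,.066,.09]])[0].round().astype(int); f=np.array(p["frame"])[:,:,::-1].copy()
    k=5;x0,y0=u[0]-40,u[1]-30
    c=cv2.resize(f[y0:y0+60,x0:x0+80],None,fx=k,fy=k,interpolation=cv2.INTER_CUBIC)
    a,b=np.cos(.077),np.sin(.077)
    for sx in(-1,1):   # predicted post top outlines
        P=np.array([[sx*35,-20],[sx*49,-20],[sx*49,20],[sx*35,20]])/1e3
        q=(pix(p,np.c_[P[:,0]*a-P[:,1]*b+.6026,P[:,0]*b+P[:,1]*a+.0662,np.full(4,.097)])-[x0,y0]+.5)*k
        cv2.polylines(c,[q.round().astype(np.int32)],True,(255,0,255),1)
    o.append(c)
cv2.imwrite("pics/d.png",np.hstack(o))
E
```

```text
t 16.55 shift mm [ 0.6  0.1 55.2] twist -0.0 cur xang 0.077 q6 1.49 F [ 0.3  0.3 -1.7] tilt -1.0
```

View pics/d.png

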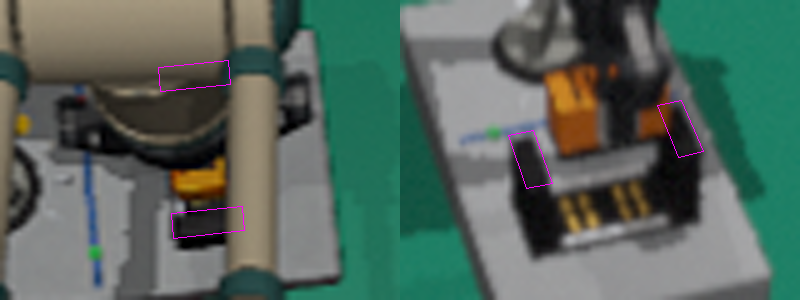

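The predicted post tops (magenta) lie on the real posts in the side view at (530,160) and (680,128), and the module is centred between them. I'll lower it.

send_rows:
  series:
    - [[0.5,0,10],0]
    - [[0.5,0,22],0]
    - [[0.5,0,34],0]
    - [[0.5,0,43],0]
    - [[0.5,0,49],0]
    - [[0.5,0,53],0]
    - [[0.5,0,55.5],0]
    - [[0.5,0,56.5],0]
    - [[0.5,0,56.5],0]

```text
t: 17.77
tcp_pos: [0.6045, 0.0666, 0.068]
ee_rot: [0.999, 0.038, 0.0, 0.0]
force: [0.9, -0.9, -1.5]
gripper_width: 0.321
finger_force: 39.7
```

send_rows:
  series:
    - [[0,0,0.7],0]
    - [[0,0,1.4],0]
    - [[0,0,1.9],0]
    - [[0,0,2.2],0]
    - [[0,0,2.2],0]

```text
t: 18.4
tcp_pos: [0.6043, 0.0666, 0.0657]
ee_rot: [0.999, 0.038, 0.0, 0.0]
force: [-0.2, 0.7, -0.2]
gripper_width: 0.324
finger_force: 39.8
```

send_rows:
  series:
    - [[0,0,0.5],0]
    - [[0,0,0.8],0]
    - [[0,0,0.8],0]
    - [[0,0,0.8],0]

```text
t: 18.9
tcp_pos: [0.6044, 0.0666, 0.0657]
ee_rot: [0.999, 0.038, 0.0, 0.0]
force: [-2.3, -0.1, 5.8]
gripper_width: 0.321
finger_force: 40.6
```

It is seated: contact at the expected height (0.0656 m). I'll release and rise.

send_rows:
  series:
    - [[0,0,0],0]
    - [[0,0,0],0]
    - [[0,0,0],0]
    - [[0,0,0],0]
    - [[0,0,0],0]
  fingers: -1

```text
t: 19.52
tcp_pos: [0.6044, 0.0666, 0.0647]
ee_rot: [0.999, 0.038, -0.0, 0.0]
force: [-0.4, -0.0, -0.3]
gripper_width: 1.003
finger_force: 0.0
```

send_rows:
  series:
    - [[0,0,-12],0]
    - [[0,0,-35],0]
    - [[0,0,-65],0]
    - [[0,0,-90],0]
    - [[0,0,-90],0]

```text
t: 20.15
tcp_pos: [0.6061, 0.0666, 0.1578]
ee_rot: [0.999, 0.038, 0.003, 0.0]
force: [-0.1, -0.0, -0.0]
gripper_width: 1.001
finger_force: 0.0
```

```bash
python3 go.py .5926 .1962 .15 1.124; python3 - <<'E'
from h import *
s=eyes.read_camera("side");x0,y0,k=260,110,5
c=cv2.resize(np.array(s["frame"])[y0:y0+110,x0:x0+110,::-1],None,fx=k,fy=k,interpolation=cv2.INTER_CUBIC)
a,b=np.cos(.077),np.sin(.077)
def dr(P,o,z,col):
    P=np.array(P)/1e3; q=(pix(s,np.c_[P[:,0]*a-P[:,1]*b+.598,P[:,0]*b+P[:,1]*a+.126,np.full(len(P),z)])-[x0,y0]+.5)*k
    cv2.polylines(c,[q.round().astype(np.int32)],True,col,1)
dr([[-30,-74],[30,-74],[30,-46],[-30,-46]],0,.085,(255,0,255))
th=.5236; d=np.array([np.sin(th),np.cos(th)]); n=np.array([d[1],-d[0]]); o=np.array([0,70])
dr([o+22*d+6*n,o+22*d-6*n,o-22*d-6*n,o-22*d+6*n],0,.086,(255,255,0))
cv2.imwrite("pics/e.png",c)
E
```

```text
t 20.15 shift mm [  -3.6 -130.2    7.7] twist -1.047 cur xang 0.077 q6 1.49 F [-0.1 -0.  -0. ] tilt -1.0
```

View pics/e.png

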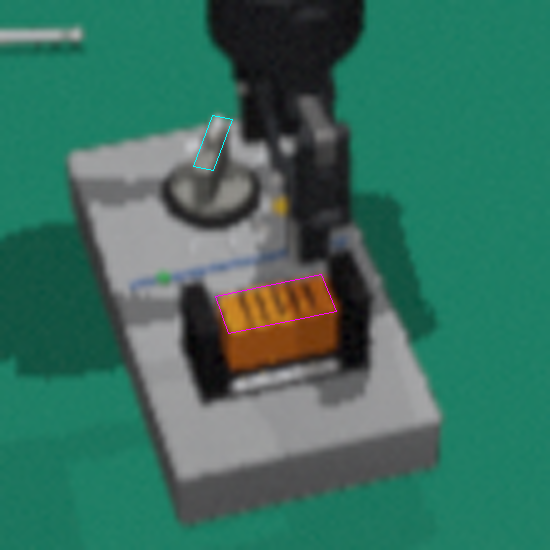

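The module sits level in the nest (magenta outline on its top), and the bar lies on the predicted click 1 outline (cyan). I'll move over to the selector.

send_rows:
  series:
    - [[-1,-20,0],-0.17]
    - [[-2,-50,0],-0.34]
    - [[-3,-80,0],-0.51]
    - [[-3.6,-110,0],-0.68]
    - [[-3.6,-130,0],-0.85]
    - [[-3.6,-130,0],-1.02]
    - [[-3.6,-130,0],-1.047]
    - [[-3.6,-130,0],-1.047]
    - [[-3.6,-130,0],-1.047]

```text
t: 21.32
tcp_pos: [0.5907, 0.1956, 0.1545]
ee_rot: [0.847, 0.532, -0.0, -0.0]
force: [0.4, -1.3, 0.3]
gripper_width: 1.003
finger_force: 0.0
```

```bash
python3 go.py .5926 .1960 .070 1.124
```

```text
t 21.32 shift mm [ 1.2  1.6 84.5] twist -0.002 cur xang 1.122 q6 0.66 F [ 0.4 -1.3  0.3] tilt -1.0
```

send_rows:
  series:
    - [[1.2,1.6,25],0]
    - [[1.2,1.6,50],0]
    - [[1.2,1.6,68],0]
    - [[1.2,1.6,79],0]
    - [[1.2,1.6,84],0]
    - [[1.2,1.6,84],0]
    - [[1.2,1.6,84],0]

```text
t: 22.2
tcp_pos: [0.5933, 0.1965, 0.0715]
ee_rot: [0.846, 0.533, 0.001, 0.0]
force: [-1.5, -0.2, -0.6]
gripper_width: 0.998
finger_force: 0.0
```

send_rows:
  series:
    - [[0,0,0],0]
    - [[0,0,0],0]
    - [[0,0,0],0]
    - [[0,0,0],0]
    - [[0,0,0],0]
    - [[0,0,0],0]
    - [[0,0,0],0]
    - [[0,0,0],0]
    - [[0,0,0],0]
    - [[0,0,0],0]
  fingers: 1
  newtons: 40

```text
t: 23.45
tcp_pos: [0.5919, 0.1968, 0.071]
ee_rot: [0.846, 0.533, -0.0, -0.001]
force: [-5.1, 3.0, 5.6]
gripper_width: 0.13
finger_force: 40.8
```

```bash
python3 go.py .5926 .1960 .070 -.447; python3 -c "
from h import *
print(robot.sense()['moment'])"
```

```text
t 23.45 shift mm [-0.4  1.   1. ] twist 1.571 cur xang 1.124 q6 0.66 F [-5.1  3.   5.6] tilt -1.0
[0.41254713 0.77887629 0.03409885]
```

send_rows:
  series:
    - [[0,-1.3,0],0]
    - [[0,-1.3,0],0.06]
    - [[0,-1.3,0],0.16]
    - [[0,-1.3,0],0.28]
    - [[0,-1.3,0],0.4]
    - [[0,-1.3,0],0.52]
    - [[0,-1.3,0],0.64]
    - [[0,-1.3,0],0.76]
    - [[0,-1.3,0],0.88]
    - [[0,-1.3,0],1.0]
    - [[0,-1.3,0],1.12]
    - [[0,-1.3,0],1.24]
    - [[0,-1.3,0],1.34]
    - [[0,-1.3,0],1.42]
    - [[0,-1.3,0],1.48]
    - [[0,-1.3,0],1.5]
    - [[0,-1.3,0],1.5]

```text
t: 25.58
tcp_pos: [0.5931, 0.1934, 0.071]
ee_rot: [0.982, -0.187, 0.002, 0.003]
force: [0.4, -7.2, 4.2]
gripper_width: 0.133
finger_force: 43.2
```

```bash
python3 go.py .5926 .1960 .070 -.447; python3 -c "
from h import *
print(robot.sense()['moment'])"
```

```text
t 25.57 shift mm [-1.4 -2.2  1. ] twist 0.072 cur xang -0.375 q6 2.16 F [ 0.4 -7.2  4.2] tilt -1.0
[-1.23267727  0.19273526 -0.09869089]
```

send_rows:
  series:
    - [[0,0,0],0.03]
    - [[0,0,0],0.06]
    - [[0,0,0],0.07]
    - [[0,0,0],0.07]
    - [[0,0,0],0.07]

```text
t: 26.2
tcp_pos: [0.593, 0.1932, 0.071]
ee_rot: [0.975, -0.22, 0.002, 0.003]
force: [-0.2, -6.3, 4.4]
gripper_width: 0.132
finger_force: 43.2
```

send_rows:
  series:
    - [[0,0,0],0]
    - [[0,0,0],0]
    - [[0,0,0],0]
    - [[0,0,0],0]
    - [[0,0,0],0]
    - [[0,0,0],0]
  fingers: -1

```text
t: 26.95
tcp_pos: [0.5916, 0.197, 0.0708]
ee_rot: [0.975, -0.221, 0.0, 0.0]
force: [0.6, -0.5, 0.4]
gripper_width: 1.001
finger_force: 0.0
```

send_rows:
  series:
    - [[0,0,-15],0]
    - [[0,0,-40],0]
    - [[0,0,-80],0]
    - [[0,0,-130],0]
    - [[0,0,-130],0]
    - [[-100,0,-150],0]
    - [[-200,0,-150],0]
    - [[-200,0,-150],0]
    - [[-200,0,-150],0]
    - [[-200,0,-150],0]

```text
t: 28.2
tcp_pos: [0.4108, 0.2835, 0.2211]
ee_rot: [0.975, -0.22, 0.001, -0.0]
force: [-0.2, -0.6, -0.7]
gripper_width: 0.999
finger_force: 0.0
```

```bash
python3 go.py .5926 .1960 .070 -.447; python3 - <<'E'
from h import *
t=eyes.read_camera("top");s=eyes.read_camera("side")
def crop(p,b): return cv2.resize(np.array(p["frame"])[b[1]:b[3],b[0]:b[2],::-1],(400,400),interpolation=cv2.INTER_CUBIC)
cv2.imwrite("pics/f.png",np.hstack([crop(t,(230,145,330,245)),crop(s,(260,110,370,220))]))
E
```

```text
t 28.2 shift mm [201.6   0.9 151.3] twist 0.003 cur xang -0.444 q6 2.48 F [-0.2 -0.6 -0.7] tilt -1.0
```

View pics/f.png

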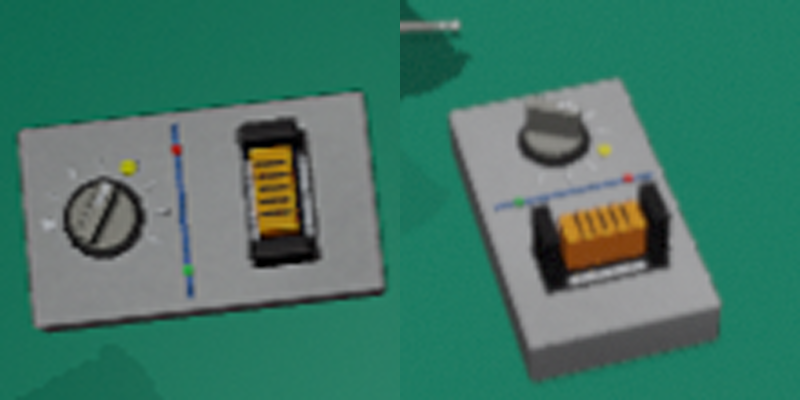

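The pointer is turned to the yellow dot at (128,167) in the left crop, the module is down in the nest, and the arm is clear. I'll hand in.

```bash
python3 -c "
from h import *
print(order.hand_in())"
```

```text
the job is handed in; nothing more can be done
None
```

The orange module is set down upright in the nest and released, the selector is at click 4 (pointer on the yellow dot) by the last pictures, and the job is handed in; the hand-in call gave no verdict.

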